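Load-test a string of battery packs

ROBOT

A 6-joint arm with a two-finger parallel gripper is mounted at the origin on the work surface. World frame = base frame: x ahead of the robot, y to its left, z up, the work surface at z = 0. Lengths are in m, angles in rad, forces in N, time in s.
With the tool pointing down it reaches from about 0.25 to 0.775 m from the base axis. Payload 8.9 kg.
Tool frame: the origin (TCP) lies between the finger pads, 19 mm behind the fingertips; this is the grasp point; z points along the fingers, y is the line along which they close (so a half turn about z gives the same grasp; the last joint's range is limited). The gripper opens to 85 mm and grips with 20 to 120 N. Pads are 22 mm wide; open, the fingers measure 114 mm over their backs; the gripper's body (76 mm by 85 mm) begins 54 mm behind the grasp point. The pads swing forward as they close: fully open they stand 13 mm farther back than shut.
Start: joints at [-1.354, 0.291, -0.153, 1.127, 0, 1.431], TCP at [0.183, -0.492, 0.25] pointing down, gripper open.
Joint ranges: [-2.52, 2.52], [-0.91, 1.74], [-1.3, 1.37], [-1.96, 2.02], [-1.52, 1.47], [-3.14, 3.14]. Speed limits (rad/s): [2.22, 2.22, 2.79, 3.14, 3.14, 3.14].

INTERFACE

Orientations are given as a rotation vector (axis times angle).
In Python, from plant import bot gives the robot as it stands.
- The arm moves only by the tool send_rows, never from a script. Its argument "commands" is a list of rows, each an object of numbers: "tx", "ty", "tz": the shift along the tool's x, y, z in cm; "ax", "ay", "az": the turn, a rotation vector about the tool's x, y, z in rad; "jaw": the opening, from 0 (shut) to 1 (fully open). In form: [{"tx": .., "ty": .., "tz": .., "ax": .., "ay": .., "az": .., "jaw": ..}, ...]. A call has 1 to 20 rows; each row is the pose to reach, as a shift and turn from the pose commanded when the call began, along the tool's axes at that moment; what a row does not reach only later rows make up. A row lasts 1/10 s, in which the tool goes at most 50 mm and 8.59 degrees, less where a joint would pass 70% of its speed; a pose out of reach is approached as far as the arm can. A call with a gripper value outside its range is refused whole. The fingers move at their own pace and stop on an object; "squeeze" is the grip in N (left out, the last holds). Time passes only in rows, so rows that repeat a pose let the fingers close. It gives the time, the measured TCP pose, the force, the opening and the grip force at its end, in the units of the state.
- bot.read_state(): the state, without advancing time (a new reading comes with each control period).
- bot.capture(name): name is "side" or "top" or "wrist"; returns a dict with "color" (400x640x3 uint8, blue, green, red), "z_map" (400x640 float32, m along the optical axis (not along the pixel's ray), 0 where there is no reading), "vfov" (degrees; the focal length in pixels is half the picture's height over the tangent of half this angle, whatever the lens; pixels are square), "cx", "cy" (the principal point, pixels), "R" (3x3) and "t" (3): a world point X has camera coordinates R X + t; the wrist camera has in their place "mount" (4x4, takes a point from camera to tool coordinates, whose origin is the TCP and whose axes are the flange's). Camera axes: x right, y down, z forward; pixel columns grow to the right and rows downward; lengths in m; the calibration is good to about 2 mm. A picture is of the moment at which its call begins: read the wrist's pose just before it.
- bot.job_done(): hands the job in; it is judged then, once.
The state is a dict: "t": time; "qpos": joint angles; "joint_velocities": joint speeds; "joint_torque": joint torques, N m; "tool_pos": TCP position; "tool_rot": TCP orientation; "ft_force": force on the tool from outside, world axes, zero at the start; "moment": the same for the moment, N m; "width": opening from 0.0 (shut) to 1.0 (fully open); "finger_force": force on a finger pad.
Only numpy, scipy, OpenCV 4.12 (cv2) and the standard library are available. Lean on these libraries where they do the work, as an engineer would, in place of code of your own. Each camera call takes 0.05 s, during which the arm holds its last target. There are 200 camera calls.

TASK

Stand the two battery packs from the green mat upright in the two empty bays of the load tester, one per bay, lowering them fully in rather than dropping them, and let go. Only once all four bays are filled, turn the tester's spring-loaded load dial clockwise past its first two clicks to the third, and finish while still holding it there with the fingers so that it cannot spring back. Leave the packs already in the tester and everything else on the bench as they are.

Things in the scene. Friction and masses are not known exactly. Their poses are not given: they have to be found in the camera images.
- pack_a: battery pack: upright grey plastic cylinder, 40 mm diameter, 95 mm tall in all (the lower 86 mm is the full 40 mm wide, above it a black cap 33 mm wide), 0.15 to 0.3 kg, contacts in its underside (any yaw will do). Origin: centre of its underside, z up its axis. One of the two to be loaded; stands loose on the mat (mat 2 mm thick) among a slim bottle and a low jar.
- pack_b: battery pack: upright grey plastic cylinder, 40 mm diameter, 95 mm tall in all (the lower 86 mm is the full 40 mm wide, above it a black cap 33 mm wide), 0.15 to 0.3 kg, contacts in its underside (any yaw will do). Origin: centre of its underside, z up its axis. The other one to be loaded; stands loose on the mat likewise.
- pack_c: battery pack: upright grey plastic cylinder, 40 mm diameter, 95 mm tall in all (the lower 86 mm is the full 40 mm wide, above it a black cap 33 mm wide), 0.15 to 0.3 kg, contacts in its underside (any yaw will do). Origin: centre of its underside, z up its axis. Already stands in a bay of the tester; leave it.
- pack_d: battery pack: upright grey plastic cylinder, 40 mm diameter, 95 mm tall in all (the lower 86 mm is the full 40 mm wide, above it a black cap 33 mm wide), 0.15 to 0.3 kg, contacts in its underside (any yaw will do). Origin: centre of its underside, z up its axis. Already stands in a bay of the tester; leave it.
- tester: load tester, a fixed low instrument 236 mm wide (its y), 200 mm deep (its x, -95 mm front to +102 mm back). Origin: under it at bench level; x points from front to back, y to the left seen from the front. White front part, flat top at height 45 mm, carries dial and panel meter. Behind it a black block with four open bays in a row along y: centres at x +52 mm, y -78, -26, +26, +78 mm.
- contact_1: flat brass contact plate on the floor of one empty bay (which bay varies). Origin: centre of that bay's floor, height 25 mm. Each bay is 48 mm square inside, walls 4 mm thick with tops at height 70 mm. The bays beside it may be occupied (pack tops at 120 mm), so grip along the tester's x there: above the walls nothing else stands within 50 mm in front of or behind the row.
- contact_2: flat brass contact plate on the floor of the other empty bay (which bay varies), same bay sizes. Origin: centre of that bay's floor, height 25 mm.
- dial (a joint): angle of the load dial in rad: 0 at home, grows clockwise seen from above, end stop at 1.26. Clicks (light detents) at 0.40, 0.80 and 1.20. A spring always drives it back to 0, also from the clicks: return torque about 0.12 N m at home rising to 0.30 N m at the third click, plus or minus 0.07 N m between clicks.
- dial_grip (a point): point on the dial's upright axis, height 75 mm: put the TCP here to grip the bar from above. Dial: skirt disc 50 mm across, top at height 52 mm, and on it a bar grip 13 mm thick, 56 mm long, up to height 81 mm. The point's x lies along the bar towards its nose and turns with it: at home 0.60 rad left of the tester's x, at the third click 0.60 rad right. Free room of 60 mm radius above height 52 mm.
- dial_nose (a point): point near the tip of the narrow pointer nose (6 mm thick, 10 mm long) of the dial's bar, 36 mm from the dial's axis, at height 61 mm; it moves with the dial.
- flux: slim white bottle, 42 mm diameter, 105 mm tall, loose on the mat; a bystander (origin: centre of its underside).
- paste_jar: low white jar, 60 mm diameter, 55 mm tall, loose on the mat; a bystander (origin: centre of its underside).
- tweezers: steel tweezers, 115 mm long, lying flat on the mat between the standing things; a bystander (origin: centre of its underside).
- cutters: side cutters with red handles, 135 mm long, lying flat to the right of the tester; a bystander (origin: centre of its underside).
- pcb: green circuit board, 62 x 88 mm, lying flat to the left of the mat; a bystander (origin: centre of its underside).
- screwdriver: screwdriver, 170 mm long, lying beyond the mat; a bystander (origin: centre of its underside).
- solder_reel: reel of solder wire, 60 mm diameter, 42 mm tall, standing flat to the right of the tester; a bystander (origin: centre of its underside).
Mind the look-alikes: they are no part of the job. Leave any purple look-alike of the pack_b alone.

How it is judged:
On the way, in this order (a step that is already met when the one before it is completed fails the run):
1. both packs stand upright and fully down in the two empty bays, one per bay, released and at rest (((horizontal distance between pack_a and contact_1 below 0.008 m and height (world z) of pack_a between 0.02 and 0.03 m and angle between each of pack_a, pack_b's own z axis and vertical below 0.08 rad and horizontal distance between pack_b and contact_2 below 0.008 m and height (world z) of pack_b between 0.02 and 0.03 m) or (horizontal distance between pack_a and contact_2 below 0.008 m and height (world z) of pack_a between 0.02 and 0.03 m and angle between each of pack_a, pack_b's own z axis and vertical below 0.08 rad and horizontal distance between pack_b and contact_1 below 0.008 m and height (world z) of pack_b between 0.02 and 0.03 m)) and contact force between the fingers and pack_a below 0.1 N and contact force between the fingers and pack_b below 0.1 N and contact force between the fingers and pack_c below 0.1 N and contact force between the fingers and pack_d below 0.1 N and linear speed of each of pack_a, pack_b below 0.02 m/s), for 0.2 s.
2. the dial is turned past two clicks to the third and held there by the fingers (value of joint dial above 1.12 rad and contact force between the fingers and dial above 2 N), for 0.3 s.
At the end, for the whole second after the job is handed in: All bays filled: each loaded pack within 8 mm of its bay's centre, within 5 mm of the floor, upright within 0.08 rad, at rest, not touched by the fingers; and through the last second the fingers press on the dial with over 2 N and keep it at the third click (above 1.12 rad) (all of step 1 and all of step 2); the arm keeps its last pose, push and grip.
It fails at once if the load dial is turned (beyond 0.25 rad) while a bay is still empty (value of joint dial above 0.25 rad and not ((horizontal distance between pack_a and contact_1 below 0.008 m and height (world z) of pack_a between 0.02 and 0.03 m and angle between each of pack_a, pack_b's own z axis and vertical below 0.08 rad and horizontal distance between pack_b and contact_2 below 0.008 m and height (world z) of pack_b between 0.02 and 0.03 m) or (horizontal distance between pack_a and contact_2 below 0.008 m and height (world z) of pack_a between 0.02 and 0.03 m and angle between each of pack_a, pack_b's own z axis and vertical below 0.08 rad and horizontal distance between pack_b and contact_1 below 0.008 m and height (world z) of pack_b between 0.02 and 0.03 m))).
It fails at once if a pack is let go in the air or on top of the walls (more than 25 mm above the bay floor) ((height (world z) of pack_a above 0.05 m and contact force between the fingers and pack_a below 0.05 N) or (height (world z) of pack_b above 0.05 m and contact force between the fingers and pack_b below 0.05 N)).
It fails at once if a pack is tipped over (angle between any of pack_a, pack_b, pack_c, pack_d's own z axis and vertical above 0.7 rad).
It fails at once if a pack already in the tester is lifted or shifted by more than 15 mm (distance of any of pack_c, pack_d from where it was at the start of the episode above 0.015 m).
It fails at once if another thing on the bench is moved by more than 30 mm (distance of any of flux, paste_jar, tweezers, cutters, pcb, screwdriver, solder_reel from where it was at the start of the episode above 0.03 m).
It also fails if it takes over 72 s, if anything falls off the work surface, if the arm or the gripper's body presses on something with over 40 N, if the wrist force passes 120 N, or if a joint passes its speed limit or range.

## Working session

There is one attempt and no reset: what is moved stays moved. The work goes in short steps, Python scripts to look and compute and a tool call to move; the robot and the scene stay as the last step left them, time stands still between calls to the robot, and variables do not carry over. Pictures are saved under pics/ and viewed, at most 10 in all, crops included, and the job is handed in when it is done.

Besides the shell and the picture viewer there is one more tool, called after "Call:" as name(argument=value, ...), one argument or row to a line, values as JSON. send_rows: Moves the arm, as the interface text tells. Its arguments: {"type":"object","properties":{"commands":{"type":"array"},"squeeze":{"type":"number"}},"required":["commands"]}

```bash
mkdir -p pics; ls; cat > h.py <<'E'
import numpy as np, cv2
from plant import bot
from scipy.spatial.transform import Rotation as Ro
def cam(n):
    s=bot.read_state(); c=bot.capture(n)
    f=200/np.tan(np.radians(c['vfov'])/2)
    K=np.array([[f,0,c['cx']],[0,f,c['cy']],[0,0,1]])
    if n=='wrist':
        T=np.eye(4);T[:3,:3]=Ro.from_rotvec(s['tool_rot']).as_matrix();T[:3,3]=s['tool_pos']
        M=T@c['mount'];R=M[:3,:3].T;t=-R@M[:3,3]
    else: R,t=np.array(c['R']),np.array(c['t'])
    return dict(c=c['color'],z=c['z_map'],K=K,R=R,t=t)
def world(C):
    v,u=np.mgrid[0:400,0:640];z=C['z']
    P=np.stack([(u-C['K'][0,2])/C['K'][0,0]*z,(v-C['K'][1,2])/C['K'][1,1]*z,z],-1)
    W=(P-C['t'])@C['R'];W[z<=0]=np.nan
    return W
def ray(C,u,v,h):
    d=C['R'].T@np.linalg.inv(C['K'])@np.array([u,v,1.]);o=-C['R'].T@C['t']
    return o+d*(h-o[2])/d[2]
def delta(p,yaw=None):
    s=bot.read_state();R=Ro.from_rotvec(s['tool_rot']).as_matrix()
    return np.round(R.T@(np.array(p)-s['tool_pos'])*100,2)
E
python3 - <<'E'
from h import *
s=bot.read_state();print(s)
for n in('top','side'):
    C=cam(n);cv2.imwrite(f'pics/{n}0.png',C['c']);np.savez(f'{n}0.npz',**C);print(n,C['K'][0,0],C['R'],C['t'])
print(Ro.from_rotvec(s['tool_rot']).as_matrix())
E
```

```text
pics
{'t': 0.0, 'qpos': array([-1.35433530e+00,  2.91268893e-01, -1.54084751e-01,  1.12662025e+00,
       -4.64855882e-06,  1.43147699e+00]), 'joint_velocities': array([ 0.00216042, -0.0003679 , -0.00122924, -0.00062051, -0.00089098,
        0.00203996]), 'joint_torque': array([-2.28569725e-04, -5.37142968e+01,  3.31370080e+01,  1.60009833e-02,
        3.20228298e-05, -5.52937323e-06]), 'tool_pos': array([ 0.18278395, -0.49177072,  0.24945368]), 'tool_rot': array([-3.09085793e+00, -5.55707456e-01,  7.85946173e-05]), 'ft_force': array([ 0.72248254, -0.04012517,  0.13666345]), 'moment': array([0.01812503, 0.0041826 , 0.04902166]), 'finger_force': 0.0, 'width': 0.9995583300541745}
top 378.23149662065293 [[-0.00173632 -0.99967823  0.02530638]
 [-0.98673686 -0.00239497 -0.16231032]
 [ 0.1623187  -0.02525256 -0.9864152 ]] [0.01464586 0.60241151 0.99550233]
side 383.431104911893 [[-0.7516169  -0.65930577 -0.01969636]
 [-0.40694136  0.4870053  -0.77280306]
 [ 0.51910575 -0.57283657 -0.6343402 ]] [0.4703701  0.29035681 0.80802788]
[[ 9.37374977e-01  3.48321815e-01 -2.57451667e-04]
 [ 3.48321873e-01 -9.37374286e-01  1.14908904e-03]
 [ 1.58924207e-04 -1.16680336e-03 -9.99999307e-01]]
```

View pics/top0.png

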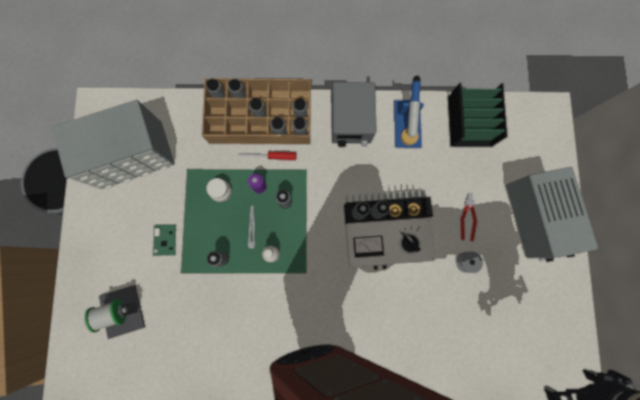

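View pics/side0.png

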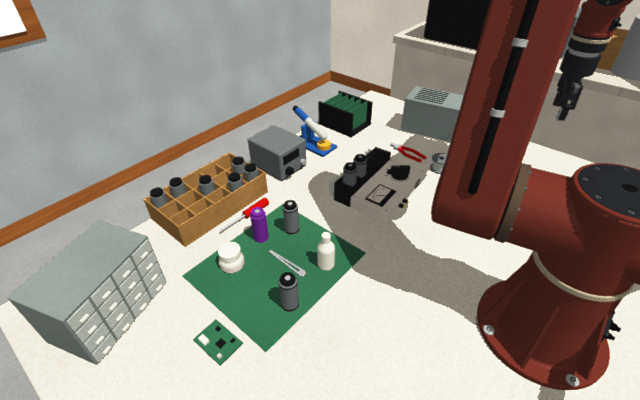

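The top view shows two dark grey packs on the mat at about (284,197) and (214,258). The bottle is at (271,254), the jar at (218,188), and a purple look-alike at (257,181). The tester is around (390,228) with its left two bays full, brass showing in the right two bays at (396,209) and (414,209), and the dial at (410,240). The side view shows the grey packs at (291,217) and (289,291) and the purple one at (259,224). The wooden crate holds more look-alikes at about (160,190) to (245,165), but they are off the mat. The two grey ones on the mat fit the description, so I'll measure them and confirm in a crop.

```bash
python3 - <<'E'
from h import *
C=dict(np.load('top0.npz'));W=world(C);S=dict(np.load('side0.npz'));WS=world(S)
for n,(u,v) in dict(pA=(284,197),pB=(214,258),purp=(257,181),flux=(271,254),jar=(218,188)).items():
    m=np.zeros((400,640),bool);m[v-22:v+22,u-22:u+22]=1
    top=np.nanmax(np.where(m,W[...,2],np.nan)[v-8:v+8,u-8:u+8])
    q=m&(abs(W[...,2]-top)<.008)
    P=W[q];P=P[np.hypot(*(P[:,:2]-np.nanmedian(P[:,:2],0)).T)<.03]
    (cx,cy),r=cv2.minEnclosingCircle(P[:,:2].astype(np.float32))
    g=np.nanmean(P,0);print(n,top.round(4),len(P),g.round(4),np.round((cx,cy,r),4))
    m2=(np.hypot(WS[...,0]-cx,WS[...,1]-cy)<.03)&(WS[...,2]>top-.012)
    print('  side',np.nanmax(WS[m2],0).round(3),np.nanmin(WS[m2],0).round(3),m2.sum())
# tester: pixels with height
m=np.zeros((400,640),bool);m[185:270,335:440]=1
for lo,hi,l in((.038,.05,'white'),(.064,.075,'walls'),(.11,.13,'packs'),(.076,.09,'bar'),(.02,.03,'floor')):
    q=m&(W[...,2]>lo)&(W[...,2]<hi);P=W[q][:,:2].astype(np.float32)
    print(l,len(P),cv2.minAreaRect(P),P.mean(0))
hsv=cv2.cvtColor(C['c'],cv2.COLOR_BGR2HSV)
q=m&(hsv[...,1]>120)&(hsv[...,0]<35)&(hsv[...,2]>90)
n,L,st,ce=cv2.connectedComponentsWithStats(q.astype(np.uint8))
for i in range(1,n):
    if st[i,4]>10: print('brass',ce[i],st[i],ray(C,*ce[i],.025),np.nanmedian(W[L==i],0))
a=cv2.resize(C['c'][160:280,175:445],(800,356),interpolation=cv2.INTER_CUBIC)
b=cv2.resize(S['c'][190:320,200:345],(268,240),interpolation=cv2.INTER_CUBIC)
o=np.zeros((596,800,3),np.uint8);o[:356]=a;o[356:,:268]=b
b=cv2.resize(S['c'][130:220,320:450],(346,240),interpolation=cv2.INTER_CUBIC);o[356:,300:646]=b
cv2.imwrite('pics/crop1.png',o)
E
```

```text
pA 0.1009 119 [0.6027 0.1234 0.097 ] [0.6028 0.1234 0.0163]
  side [0.617 0.142 0.101] [0.584 0.107 0.089] 112
pB 0.1005 132 [0.4418 0.2965 0.0965] [0.4416 0.2969 0.0166]
  side [0.457 0.315 0.1  ] [0.422 0.282 0.089] 202
purp 0.1006 115 [0.6461 0.1974 0.0968] [0.6455 0.1969 0.0181]
  side [0.662 0.217 0.101] [0.626 0.18  0.089] 130
flux 0.1116 46 [0.4535 0.1569 0.1074] [0.4532 0.1568 0.0098]
  side [0.463 0.167 0.11 ] [0.441 0.147 0.1  ] 63
jar 0.0608 284 [0.6328 0.307  0.0566] [0.6325 0.3072 0.0264]
  side [0.657 0.334 0.061] [0.605 0.281 0.049] 325
white 3550 ((0.524820864200592, -0.1667020320892334), (0.19773495197296143, 0.23627209663391113), 4.126370429992676) [ 0.49112272 -0.16610217]
walls 604 ((0.5291245579719543, -0.16621634364128113), (0.1458776295185089, 0.23550952970981598), 3.8789100646972656) [ 0.5682776  -0.16478296]
packs 323 ((0.5687387585639954, -0.11091737449169159), (0.03890914469957352, 0.08938015252351761), 5.494616985321045) [ 0.56862915 -0.11006768]
bar 130 ((0.5293189287185669, -0.15916688740253448), (0.2045925408601761, 0.04744136705994606), 59.684722900390625) [ 0.49844155 -0.1964107 ]
floor 592 ((0.5178750157356262, -0.16136939823627472), (0.2097616046667099, 0.2247704565525055), 3.845109701156616) [ 0.5704332 -0.1924534]
brass [413.9  206.05] [409 203  11   8  60] [ 0.58786238 -0.24431146  0.025     ] [ 0.58776439 -0.24404549  0.02500143]
brass [394.98591549 207.64788732] [389 204  12   8  71] [ 0.58318662 -0.19025144  0.025     ] [ 0.58225636 -0.19006159  0.02527589]
```

View pics/crop1.png

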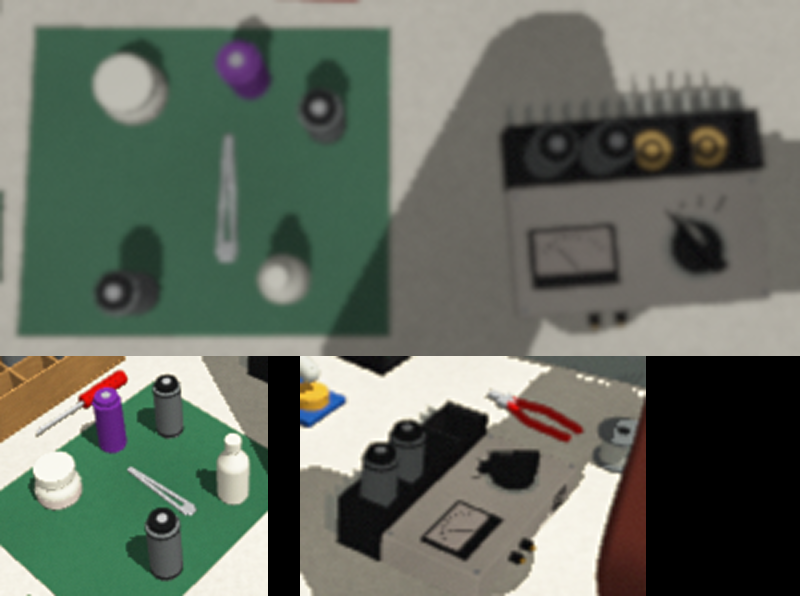

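The crop confirms it: the grey packs on the mat are pack_a/pack_b, and the purple one is the look-alike to leave. The right two bays are empty. The dial's nose points upper-left at crop (672,214). Next I'll look at the bays from above with the wrist camera.

Call:
send_rows(
  commands=[
    {"tx": 42.7,"ty": -15.3,"tz": -5,"az": -1.286,"jaw": 1},
    {"tx": 42.7,"ty": -15.3,"tz": -5,"az": -1.286,"jaw": 1},
    {"tx": 42.7,"ty": -15.3,"tz": -5,"az": -1.286,"jaw": 1},
    {"tx": 42.7,"ty": -15.3,"tz": -5,"az": -1.286,"jaw": 1},
    {"tx": 42.7,"ty": -15.3,"tz": -5,"az": -1.286,"jaw": 1},
    {"tx": 42.7,"ty": -15.3,"tz": -5,"az": -1.286,"jaw": 1},
    {"tx": 42.7,"ty": -15.3,"tz": -5,"az": -1.286,"jaw": 1},
    {"tx": 42.7,"ty": -15.3,"tz": -5,"az": -1.286,"jaw": 1},
    {"tx": 42.7,"ty": -15.3,"tz": -5,"az": -1.286,"jaw": 1},
    {"tx": 42.7,"ty": -15.3,"tz": -5,"az": -1.286,"jaw": 1},
    {"tx": 42.7,"ty": -15.3,"tz": -5,"az": -1.286,"jaw": 1},
    {"tx": 42.7,"ty": -15.3,"tz": -5,"az": -1.286,"jaw": 1},
    {"tx": 42.7,"ty": -15.3,"tz": -5,"az": -1.286,"jaw": 1},
    {"tx": 42.7,"ty": -15.3,"tz": -5,"az": -1.286,"jaw": 1},
  ],
)

```text
$.commands[0]: bad value
```

```bash
python3 - <<'E'
from h import *
s=bot.read_state();print(s['tool_pos'],Ro.from_rotvec(s['tool_rot']).as_matrix().round(4),s['joint_velocities'].round(3),s['qpos'].round(3))
C=cam('wrist');np.savez('w1.npz',**C);cv2.imwrite('pics/w1.png',C['c']);print(-C['R'].T@C['t'])
C=cam('top');np.savez('t1.npz',**C)
E
```

```text
[ 0.1828037  -0.49174523  0.2494947 ] [[ 9.373e-01  3.484e-01 -3.000e-04]
 [ 3.484e-01 -9.373e-01  1.100e-03]
 [ 1.000e-04 -1.200e-03 -1.000e+00]] [-0.001  0.001  0.003  0.     0.001  0.001] [-1.354  0.291 -0.154  1.127 -0.     1.431]
[ 0.24603455 -0.46855618  0.37387597]
```

View pics/w1.png

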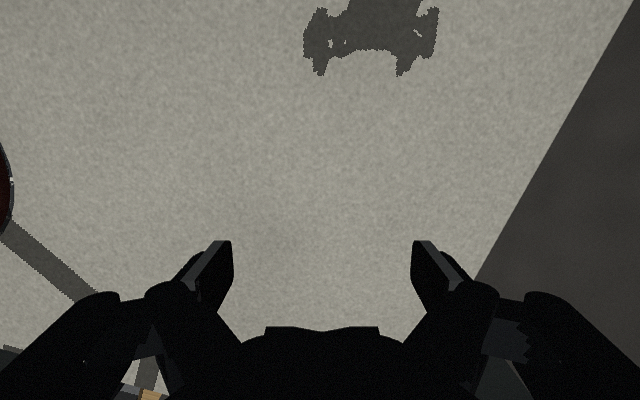

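The first move was refused, probably because ax and ay were missing. The wrist view shows only bare bench and the gripper's shadow at (370,35). I'll resend with every key filled in.

Call:
send_rows(
  commands=[
    {"tx": 42.4,"ty": -5.8,"tz": -5,"ax": 0,"ay": 0,"az": -1.286,"jaw": 1},
    {"tx": 42.4,"ty": -5.8,"tz": -5,"ax": 0,"ay": 0,"az": -1.286,"jaw": 1},
    {"tx": 42.4,"ty": -5.8,"tz": -5,"ax": 0,"ay": 0,"az": -1.286,"jaw": 1},
    {"tx": 42.4,"ty": -5.8,"tz": -5,"ax": 0,"ay": 0,"az": -1.286,"jaw": 1},
    {"tx": 42.4,"ty": -5.8,"tz": -5,"ax": 0,"ay": 0,"az": -1.286,"jaw": 1},
    {"tx": 42.4,"ty": -5.8,"tz": -5,"ax": 0,"ay": 0,"az": -1.286,"jaw": 1},
    {"tx": 42.4,"ty": -5.8,"tz": -5,"ax": 0,"ay": 0,"az": -1.286,"jaw": 1},
    {"tx": 42.4,"ty": -5.8,"tz": -5,"ax": 0,"ay": 0,"az": -1.286,"jaw": 1},
    {"tx": 42.4,"ty": -5.8,"tz": -5,"ax": 0,"ay": 0,"az": -1.286,"jaw": 1},
    {"tx": 42.4,"ty": -5.8,"tz": -5,"ax": 0,"ay": 0,"az": -1.286,"jaw": 1},
    {"tx": 42.4,"ty": -5.8,"tz": -5,"ax": 0,"ay": 0,"az": -1.286,"jaw": 1},
    {"tx": 42.4,"ty": -5.8,"tz": -5,"ax": 0,"ay": 0,"az": -1.286,"jaw": 1},
    {"tx": 42.4,"ty": -5.8,"tz": -5,"ax": 0,"ay": 0,"az": -1.286,"jaw": 1},
  ],
)

```text
t: 1.5
tool_pos: [0.5592, -0.2908, 0.3]
tool_rot: [-2.143, -2.297, 0.0]
ft_force: [1.2, -0.1, -0.6]
width: 1.005
finger_force: 0.0
```

```bash
python3 - <<'E'
from h import *
s=bot.read_state();print(s['t'],s['tool_pos'],Ro.from_rotvec(s['tool_rot']).as_matrix().round(4),s['joint_velocities'].round(3),s['qpos'].round(3))
C=cam('wrist');np.savez('w1.npz',**C);cv2.imwrite('pics/w1b.png',C['c']);print(-C['R'].T@C['t'])
E
```

```text
1.5 [ 0.55918402 -0.29078506  0.30004988] [[-6.890e-02  9.976e-01 -3.000e-04]
 [ 9.976e-01  6.890e-02  0.000e+00]
 [ 0.000e+00 -3.000e-04 -1.000e+00]] [-0.001 -0.002  0.003 -0.     0.002 -0.002] [-0.595  0.483  0.266  1.354 -0.     0.906]
[ 0.55491616 -0.22390538  0.42442422]
```

View pics/w1b.png

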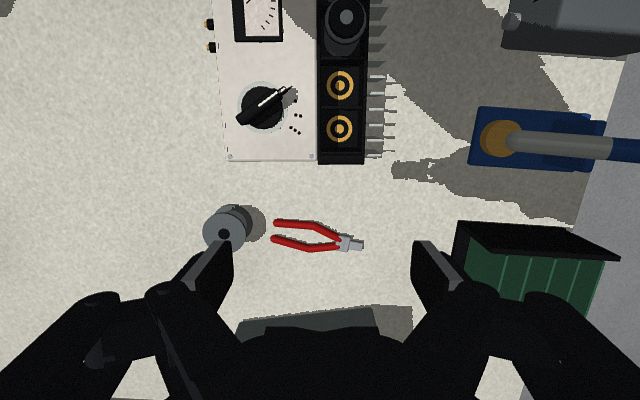

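The wrist view shows both brass contacts clearly, at (340,85) and (340,128). The dial axis is at about (262,106) with its nose at (290,89), and the cutters and reel are below.

```bash
python3 - <<'E'
from h import *
C=dict(np.load('w1.npz'));W=world(C)
hsv=cv2.cvtColor(C['c'],cv2.COLOR_BGR2HSV)
q=(hsv[...,1]>90)&(hsv[...,0]<35)&(hsv[...,2]>70);q[:,:315]=0;q[:,370:]=0;q[:60]=0;q[160:]=0
for u,v in((340,85),(340,128)):
    ys,xs=np.nonzero(q&(np.hypot(*(np.mgrid[0:400,0:640]-np.array([v,u])[:,None,None]))<20))
    (a,b),(w,h),_=cv2.fitEllipse(cv2.convexHull(np.stack([xs,ys],1)).astype(np.float32))
    print('brass',a,b,w,h,len(xs),ray(C,a,b,.025).round(4),np.nanmedian(W[ys,xs],0).round(4), 'bbox',xs.min(),xs.max(),ys.min(),ys.max())
reg=np.zeros((400,640),bool);reg[0:170,205:375]=1
for lo,hi,l in((.042,.048,'white'),(.066,.073,'walls'),(.077,.086,'bar'),(.048,.056,'skirt')):
    k=reg&(W[...,2]>lo)&(W[...,2]<hi)
    if l in('bar','skirt'): k[:,:230]=0;k[:,305:]=0;k[:75]=0
    P=W[k];r=cv2.minAreaRect(P[:,:2].astype(np.float32));print(l,len(P),P.mean(0).round(4),np.round(r[0],4),np.round(r[1],4),r[2],P.min(0).round(3),P.max(0).round(3))
# black block edges at several rows
for x0 in range(70,150,20): pass
E
```

```text
brass 339.7769775390625 84.91281127929688 26.70140266418457 28.24607276916504 391 [ 0.5754 -0.1883  0.025 ] [ 0.5759 -0.1884  0.0261] bbox 327 353 71 99
brass 339.09527587890625 128.2689666748047 25.749168395996094 26.49186897277832 347 [ 0.5791 -0.2417  0.025 ] [ 0.5798 -0.2416  0.0262] bbox 326 351 115 141
white 12659 [ 0.4917 -0.1948  0.0455] [ 0.5236 -0.194 ] [0.1907 0.1811] 4.241888523101807 [ 0.423 -0.29   0.042] [ 0.625 -0.1    0.048]
walls 2317 [ 0.5734 -0.2077  0.0701] [ 0.5342 -0.198 ] [0.1386 0.174 ] 4.0957489013671875 [ 0.468 -0.283  0.066] [ 0.609 -0.106  0.073]
bar 605 [ 0.4838 -0.2219  0.0811] [ 0.483  -0.2221] [0.0558 0.0129] 38.39199447631836 [ 0.46  -0.242  0.077] [ 0.507 -0.201  0.084]
skirt 840 [ 0.4838 -0.2235  0.0522] [ 0.4934 -0.229 ] [0.0901 0.0717] 89.00802612304688 [ 0.458 -0.275  0.048] [ 0.53  -0.185  0.056]
```

Call:
send_rows(
  commands=[
    {"tx": 32.7,"ty": 6.6,"tz": 3,"ax": 0,"ay": 0,"az": 0,"jaw": 1},
    {"tx": 32.7,"ty": 6.6,"tz": 3,"ax": 0,"ay": 0,"az": 0,"jaw": 1},
    {"tx": 32.7,"ty": 6.6,"tz": 3,"ax": 0,"ay": 0,"az": 0,"jaw": 1},
    {"tx": 32.7,"ty": 6.6,"tz": 3,"ax": 0,"ay": 0,"az": 0,"jaw": 1},
    {"tx": 32.7,"ty": 6.6,"tz": 3,"ax": 0,"ay": 0,"az": 0,"jaw": 1},
    {"tx": 32.7,"ty": 6.6,"tz": 3,"ax": 0,"ay": 0,"az": 0,"jaw": 1},
    {"tx": 32.7,"ty": 6.6,"tz": 3,"ax": 0,"ay": 0,"az": 0,"jaw": 1},
    {"tx": 32.7,"ty": 6.6,"tz": 3,"ax": 0,"ay": 0,"az": 0,"jaw": 1},
    {"tx": 32.7,"ty": 6.6,"tz": 3,"ax": 0,"ay": 0,"az": 0,"jaw": 1},
    {"tx": 32.7,"ty": 6.6,"tz": 3,"ax": 0,"ay": 0,"az": 0,"jaw": 1},
  ],
)

```text
t: 2.55
tool_pos: [0.6027, 0.0395, 0.2702]
tool_rot: [2.143, 2.297, -0.0]
ft_force: [0.4, 0.3, -0.2]
width: 1.002
finger_force: 0.0
```

```bash
cat >> h.py <<'E'
def cap(C,x,y,lo=.09,hi=.104):
    W=world(C);m=(np.hypot(W[...,0]-x,W[...,1]-y)<.03)&(W[...,2]>lo)&(W[...,2]<hi)
    P=W[m];c,r=cv2.minEnclosingCircle(P[:,:2].astype(np.float32));return len(P),P.mean(0).round(4),np.round(c,4),round(r,4)
E
python3 - <<'E'
from h import *
s=bot.read_state();print(s['tool_pos'],s['tool_rot'],s['joint_velocities'].round(3))
C=cam('wrist');np.savez('w2.npz',**C)
print(cap(C,.6028,.1234));print(cap(C,.6028,.1234,.097))
print('d at z.072',delta([.6028,.1234,.072]))
E
```

```text
[0.60265707 0.03946946 0.27022122] [ 2.14274285e+00  2.29692311e+00 -2.53658731e-04] [-0.01   0.002  0.003  0.     0.002  0.002]
(965, array([0.6029, 0.123 , 0.0974]), array([0.6026, 0.1238]), 0.0184)
(725, array([0.603 , 0.1229, 0.0978]), array([0.6029, 0.123 ]), 0.0162)
d at z.072 [ 8.4   0.58 19.82]
```

Call:
send_rows(
  commands=[
    {"tx": 4.3,"ty": 0.6,"tz": 3,"ax": 0,"ay": 0,"az": 0,"jaw": 1},
    {"tx": 8.3,"ty": 0.6,"tz": 6,"ax": 0,"ay": 0,"az": 0,"jaw": 1},
    {"tx": 8.3,"ty": 0.6,"tz": 9,"ax": 0,"ay": 0,"az": 0,"jaw": 1},
    {"tx": 8.3,"ty": 0.6,"tz": 12,"ax": 0,"ay": 0,"az": 0,"jaw": 1},
    {"tx": 8.3,"ty": 0.6,"tz": 15,"ax": 0,"ay": 0,"az": 0,"jaw": 1},
    {"tx": 8.3,"ty": 0.6,"tz": 18,"ax": 0,"ay": 0,"az": 0,"jaw": 1},
    {"tx": 8.3,"ty": 0.6,"tz": 19.8,"ax": 0,"ay": 0,"az": 0,"jaw": 1},
    {"tx": 8.3,"ty": 0.6,"tz": 19.8,"ax": 0,"ay": 0,"az": 0,"jaw": 1},
    {"tx": 8.3,"ty": 0.6,"tz": 19.8,"ax": 0,"ay": 0,"az": 0,"jaw": 1},
    {"tx": 8.3,"ty": 0.6,"tz": 19.8,"ax": 0,"ay": 0,"az": 0,"jaw": 0.2},
    {"tx": 8.3,"ty": 0.6,"tz": 19.8,"ax": 0,"ay": 0,"az": 0,"jaw": 0.2},
    {"tx": 8.3,"ty": 0.6,"tz": 19.8,"ax": 0,"ay": 0,"az": 0,"jaw": 0.2},
    {"tx": 8.3,"ty": 0.6,"tz": 19.8,"ax": 0,"ay": 0,"az": 0,"jaw": 0.2},
    {"tx": 8.3,"ty": 0.6,"tz": 19.8,"ax": 0,"ay": 0,"az": 0,"jaw": 0.2},
    {"tx": 8.3,"ty": 0.6,"tz": 19.8,"ax": 0,"ay": 0,"az": 0,"jaw": 0.2},
  ],
  squeeze=40,
)

```text
t: 4.1
tool_pos: [0.6034, 0.1241, 0.073]
tool_rot: [2.14, 2.298, 0.001]
ft_force: [-1.5, -0.5, 5.5]
width: 0.456
finger_force: 39.7
```

```bash
python3 - <<'E'
from h import *
s=bot.read_state();print(s)
C=cam('top');print(cap(C,.603,.123))
E
```

```text
{'t': 4.1, 'qpos': array([ 8.42928679e-02,  6.02681592e-01, -1.50938684e-01,  8.15791552e-01,
       -1.66140099e-04,  1.58395510e+00]), 'joint_velocities': array([ 0.00183964, -0.00042867,  0.00113676, -0.000418  ,  0.00011387,
        0.00122494]), 'joint_torque': array([ 1.26472176e-01, -6.62425590e+01,  2.76761645e+01, -5.18297050e-01,
        1.30012832e-01, -6.37509656e-03]), 'tool_pos': array([0.60336209, 0.12408877, 0.07301332]), 'tool_rot': array([2.14032521e+00, 2.29825890e+00, 1.43505789e-03]), 'ft_force': array([-1.51527   , -0.47185383,  5.46457842]), 'moment': array([-0.10031806,  0.21370324, -0.04389886]), 'finger_force': 39.678502678871155, 'width': 0.45611199715924283}
(0, array([nan, nan, nan]), array([0., 0.]), 0.0)h.py:26: RuntimeWarning: Mean of empty slice.
  P=W[m];c,r=cv2.minEnclosingCircle(P[:,:2].astype(np.float32));return len(P),P.mean(0).round(4),np.round(c,4),round(r,4)
  ret = um.true_divide(
```

Call:
send_rows(
  commands=[
    {"tx": 0,"ty": 0,"tz": -2,"ax": 0,"ay": 0,"az": 0,"jaw": 0.2},
    {"tx": 0,"ty": 0,"tz": -6,"ax": 0,"ay": 0,"az": 0,"jaw": 0.2},
    {"tx": 0,"ty": 0,"tz": -11,"ax": 0,"ay": 0,"az": 0,"jaw": 0.2},
    {"tx": 0,"ty": 0,"tz": -16,"ax": 0,"ay": 0,"az": 0,"jaw": 0.2},
    {"tx": -3,"ty": -0.5,"tz": -16,"ax": 0,"ay": 0,"az": 0,"jaw": 0.2},
    {"tx": -7,"ty": -1.2,"tz": -16,"ax": 0,"ay": 0,"az": 0,"jaw": 0.2},
    {"tx": -11,"ty": -1.8,"tz": -16,"ax": 0,"ay": 0,"az": 0,"jaw": 0.2},
    {"tx": -15,"ty": -2.4,"tz": -16,"ax": 0,"ay": 0,"az": 0,"jaw": 0.2},
    {"tx": -19,"ty": -3,"tz": -16,"ax": 0,"ay": 0,"az": 0,"jaw": 0.2},
    {"tx": -23,"ty": -3.7,"tz": -16,"ax": 0,"ay": 0,"az": 0,"jaw": 0.2},
    {"tx": -27,"ty": -4.3,"tz": -16,"ax": 0,"ay": 0,"az": 0,"jaw": 0.2},
    {"tx": -30,"ty": -4.8,"tz": -16,"ax": 0,"ay": 0,"az": 0,"jaw": 0.2},
    {"tx": -30.9,"ty": -5,"tz": -16,"ax": 0,"ay": 0,"az": 0,"jaw": 0.2},
    {"tx": -30.9,"ty": -5,"tz": -16,"ax": 0,"ay": 0,"az": 0,"jaw": 0.2},
    {"tx": -30.9,"ty": -5,"tz": -16,"ax": 0,"ay": 0,"az": 0,"jaw": 0.2},
    {"tx": -30.9,"ty": -5,"tz": -16,"ax": 0,"ay": 0,"az": 0,"jaw": 0.2},
  ],
)

```text
t: 5.75
tool_pos: [0.5751, -0.1864, 0.2321]
tool_rot: [-2.139, -2.3, -0.0]
ft_force: [-0.0, -0.5, -1.7]
width: 0.454
finger_force: 40.9
```

```bash
python3 - <<'E'
from h import *
s=bot.read_state();print(s['tool_pos'],Ro.from_rotvec(s['tool_rot']).as_matrix().round(4),s['ft_force'],s['width'])
print(delta([.5752,-.1888,.23]))
S=cam('side');W=world(S);np.savez('s2.npz',**S);cv2.imwrite('pics/s2.png',S['c'][60:260,280:580].repeat(2,0).repeat(2,1))
T=cam('top');W=world(T)
x,y=s['tool_pos'][:2]
m=(np.hypot(W[...,0]-x,W[...,1]-y)<.03)&(W[...,2]>.15)&(W[...,2]<.235);print('n',m.sum(),W[m].mean(0) if m.any() else '')
E
```

```text
[ 0.57505855 -0.18635308  0.23208634] [[-7.240e-02  9.974e-01 -0.000e+00]
 [ 9.974e-01  7.240e-02  4.000e-04]
 [ 4.000e-04  0.000e+00 -1.000e+00]] [-0.03162067 -0.51153563 -1.72815758] 0.4543783483143425
[-0.25 -0.    0.21]
n 133 [ 0.56868427 -0.17188554  0.20196851]
```

View pics/s2.png

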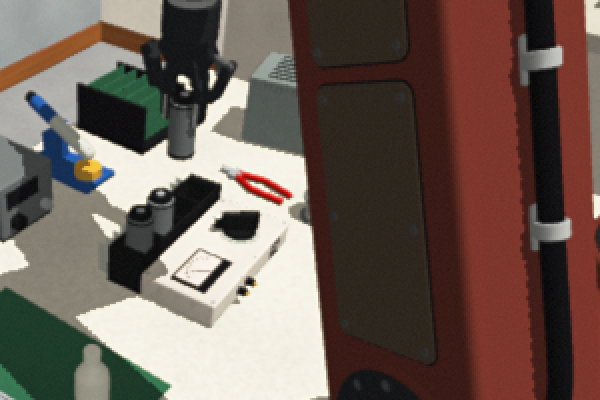

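The side crop shows the pack hanging upright in the fingers at crop (181,125), above the empty bays. I'll fit its cylinder to get the offset in the grip.

```bash
cat >> h.py <<'E'
def held(S,x,y,lo,hi,ax=None):
    from scipy.optimize import least_squares
    W=world(S);m=(np.hypot(W[...,0]-x,W[...,1]-y)<.026)&(W[...,2]>lo)&(W[...,2]<hi);P=W[m]
    f=lambda p:np.hypot(P[:,0]-p[0]-p[2]*(P[:,2]-lo),P[:,1]-p[1]-p[3]*(P[:,2]-lo))-.02
    r=least_squares(f,[x,y,0,0],loss='soft_l1',f_scale=.001)
    return len(P),r.x.round(4),np.abs(r.fun).mean().round(4),P.min(0).round(3)
E
python3 - <<'E'
from h import *
S=dict(np.load('s2.npz'))
print(held(S,.575,-.187,.155,.208)); 
for d in [(.003,0),(-.003,0)]: print(held(S,.575+d[0],-.187,.165,.203))
# same method on the standing pack B and pack_c as a bias check
print('packB',held(S,.4418,.2967,.01,.08), cap(dict(np.load('top0.npz')),.4418,.2967))
E
```

```text
(191, array([ 0.5747, -0.1882,  0.0066,  0.0121]), np.float64(0.0012), array([ 0.553, -0.195,  0.163]))
(161, array([ 0.5745, -0.1879,  0.0228,  0.0012]), np.float64(0.0012), array([ 0.553, -0.195,  0.165]))
(162, array([ 0.5745, -0.1879,  0.0207,  0.0026]), np.float64(0.0012), array([ 0.553, -0.195,  0.165]))
packB (357, array([4.41e-01, 2.96e-01, 1.70e-03, 4.00e-04]), np.float64(0.0006), array([0.419, 0.281, 0.01 ])) (134, array([0.4418, 0.2966, 0.0964]), array([0.441 , 0.2985]), 0.018)
```

Call:
send_rows(
  commands=[
    {"tx": -0.1,"ty": 0.05,"tz": 2,"ax": 0,"ay": 0,"az": 0,"jaw": 0.2},
    {"tx": -0.1,"ty": 0.05,"tz": 5,"ax": 0,"ay": 0,"az": 0,"jaw": 0.2},
    {"tx": -0.1,"ty": 0.05,"tz": 7,"ax": 0,"ay": 0,"az": 0,"jaw": 0.2},
    {"tx": -0.1,"ty": 0.05,"tz": 8,"ax": 0,"ay": 0,"az": 0,"jaw": 0.2},
    {"tx": -0.1,"ty": 0.05,"tz": 8.7,"ax": 0,"ay": 0,"az": 0,"jaw": 0.2},
    {"tx": -0.1,"ty": 0.05,"tz": 9.2,"ax": 0,"ay": 0,"az": 0,"jaw": 0.2},
    {"tx": -0.1,"ty": 0.05,"tz": 9.7,"ax": 0,"ay": 0,"az": 0,"jaw": 0.2},
    {"tx": -0.1,"ty": 0.05,"tz": 10.2,"ax": 0,"ay": 0,"az": 0,"jaw": 0.2},
    {"tx": -0.1,"ty": 0.05,"tz": 10.2,"ax": 0,"ay": 0,"az": 0,"jaw": 0.2},
  ],
)

```text
t: 6.75
tool_pos: [0.5753, -0.1887, 0.1297]
tool_rot: [-2.141, -2.299, 0.0]
ft_force: [-0.1, 0.3, -0.8]
width: 0.456
finger_force: 40.9
```

Call:
send_rows(
  commands=[
    {"tx": 0.1,"ty": 0,"tz": 0.6,"ax": 0,"ay": 0,"az": 0,"jaw": 0.2},
    {"tx": 0.1,"ty": 0,"tz": 1.3,"ax": 0,"ay": 0,"az": 0,"jaw": 0.2},
    {"tx": 0.1,"ty": 0,"tz": 2,"ax": 0,"ay": 0,"az": 0,"jaw": 0.2},
    {"tx": 0.1,"ty": 0,"tz": 2.6,"ax": 0,"ay": 0,"az": 0,"jaw": 0.2},
    {"tx": 0.1,"ty": 0,"tz": 3,"ax": 0,"ay": 0,"az": 0,"jaw": 0.2},
    {"tx": 0.1,"ty": 0,"tz": 3.2,"ax": 0,"ay": 0,"az": 0,"jaw": 0.2},
    {"tx": 0.1,"ty": 0,"tz": 3.3,"ax": 0,"ay": 0,"az": 0,"jaw": 0.2},
    {"tx": 0.1,"ty": 0,"tz": 3.3,"ax": 0,"ay": 0,"az": 0,"jaw": 0.2},
  ],
)

```text
t: 7.55
tool_pos: [0.5755, -0.1877, 0.097]
tool_rot: [2.141, 2.299, 0.0]
ft_force: [-0.1, -0.2, -1.6]
width: 0.459
finger_force: 40.9
```

Call:
send_rows(
  commands=[
    {"tx": 0,"ty": 0,"tz": 0.1,"ax": 0,"ay": 0,"az": 0,"jaw": 0.2},
    {"tx": 0,"ty": 0,"tz": 0.2,"ax": 0,"ay": 0,"az": 0,"jaw": 0.2},
    {"tx": 0,"ty": 0,"tz": 0.2,"ax": 0,"ay": 0,"az": 0,"jaw": 0.2},
  ],
)

```text
t: 7.85
tool_pos: [0.5757, -0.1879, 0.096]
tool_rot: [2.14, 2.298, 0.0]
ft_force: [-2.3, 0.6, 6.7]
width: 0.459
finger_force: 41.7
```

Call:
send_rows(
  commands=[
    {"tx": 0,"ty": 0,"tz": 0.2,"ax": 0,"ay": 0,"az": 0,"jaw": 0.6},
    {"tx": 0,"ty": 0,"tz": 0.2,"ax": 0,"ay": 0,"az": 0,"jaw": 0.9},
    {"tx": 0,"ty": 0,"tz": 0.2,"ax": 0,"ay": 0,"az": 0,"jaw": 0.9},
    {"tx": 0,"ty": 0,"tz": 0.2,"ax": 0,"ay": 0,"az": 0,"jaw": 0.9},
    {"tx": 0,"ty": 0,"tz": 0.2,"ax": 0,"ay": 0,"az": 0,"jaw": 0.9},
    {"tx": 0,"ty": 0,"tz": -2,"ax": 0,"ay": 0,"az": 0,"jaw": 0.9},
    {"tx": 0,"ty": 0,"tz": -5,"ax": 0,"ay": 0,"az": 0,"jaw": 1},
    {"tx": 0,"ty": 0,"tz": -9,"ax": 0,"ay": 0,"az": 0,"jaw": 1},
    {"tx": 0,"ty": 0,"tz": -14,"ax": 0,"ay": 0,"az": 0,"jaw": 1},
    {"tx": 0,"ty": 0,"tz": -14,"ax": 0,"ay": 0,"az": 0,"jaw": 1},
  ],
)

```text
t: 8.85
tool_pos: [0.5783, -0.189, 0.2419]
tool_rot: [2.134, 2.292, 0.005]
ft_force: [0.6, -0.2, -0.1]
width: 0.999
finger_force: 0.0
```

```bash
python3 - <<'E'
from h import *
S=cam('side');T=cam('top');W=world(T)
print('side',held(S,.575,-.189,.078,.108),cap(S,.575,-.189,.112,.13),cap(T,.575,-.189,.112,.13))
print('B',cap(T,.4418,.2966,.09),'d to B view',delta([.4418,.2966-.083,.25]),bot.read_state()['tool_pos'])
E
```

```text
side (68, array([ 0.5757, -0.1885, -0.0307, -0.0359]), np.float64(0.0013), array([ 0.553, -0.196,  0.078])) (79, array([ 0.5721, -0.1848,  0.119 ]), array([ 0.5747, -0.1874]), 0.0181) (142, array([ 0.575 , -0.1873,  0.1189]), array([ 0.5753, -0.1867]), 0.0188)
B (137, array([0.4418, 0.2961, 0.0962]), array([0.4426, 0.2956]), 0.0178) d to B view [ 41.01 -10.54  -1.46] [ 0.5760932  -0.1880216   0.23614547]
```

Call:
send_rows(
  commands=[
    {"tx": 4,"ty": -0.8,"tz": 0,"ax": 0,"ay": 0,"az": 0,"jaw": 1},
    {"tx": 8.5,"ty": -1.7,"tz": 0,"ax": 0,"ay": 0,"az": 0,"jaw": 1},
    {"tx": 13,"ty": -2.6,"tz": 0,"ax": 0,"ay": 0,"az": 0,"jaw": 1},
    {"tx": 17.5,"ty": -3.5,"tz": 0,"ax": 0,"ay": 0,"az": 0,"jaw": 1},
    {"tx": 22,"ty": -4.4,"tz": 0,"ax": 0,"ay": 0,"az": 0,"jaw": 1},
    {"tx": 26.5,"ty": -5.3,"tz": 0,"ax": 0,"ay": 0,"az": 0,"jaw": 1},
    {"tx": 31,"ty": -6.2,"tz": 0,"ax": 0,"ay": 0,"az": 0,"jaw": 1},
    {"tx": 35.5,"ty": -7.1,"tz": 0,"ax": 0,"ay": 0,"az": 0,"jaw": 1},
    {"tx": 40,"ty": -8,"tz": 0,"ax": 0,"ay": 0,"az": 0,"jaw": 1},
    {"tx": 44.5,"ty": -9,"tz": 0,"ax": 0,"ay": 0,"az": 0,"jaw": 1},
    {"tx": 48,"ty": -9.7,"tz": 0,"ax": 0,"ay": 0,"az": 0,"jaw": 1},
    {"tx": 49.3,"ty": -9.9,"tz": 2,"ax": 0,"ay": 0,"az": 0,"jaw": 1},
    {"tx": 49.3,"ty": -9.9,"tz": 5,"ax": 0,"ay": 0,"az": 0,"jaw": 1},
    {"tx": 49.3,"ty": -9.9,"tz": 8,"ax": 0,"ay": 0,"az": 0,"jaw": 1},
    {"tx": 49.3,"ty": -9.9,"tz": 8,"ax": 0,"ay": 0,"az": 0,"jaw": 1},
    {"tx": 49.3,"ty": -9.9,"tz": 8,"ax": 0,"ay": 0,"az": 0,"jaw": 1},
  ],
)

```text
t: 10.55
tool_pos: [0.4409, 0.2966, 0.1544]
tool_rot: [-2.141, -2.298, 0.004]
ft_force: [0.3, -0.1, 1.1]
width: 1.005
finger_force: 0.0
```

```bash
python3 - <<'E'
from h import *
s=bot.read_state();print(s['tool_pos'],s['tool_rot'],delta([.4416,.2963,.072]))
E
```

```text
[0.44090246 0.2965884  0.15440308] [-2.14066549 -2.29808299  0.00381142] [-0.03  0.09  8.24]
```

Call:
send_rows(
  commands=[
    {"tx": 0,"ty": 0.1,"tz": 3,"ax": 0,"ay": 0,"az": 0,"jaw": 1},
    {"tx": 0,"ty": 0.1,"tz": 6,"ax": 0,"ay": 0,"az": 0,"jaw": 1},
    {"tx": 0,"ty": 0.1,"tz": 8.2,"ax": 0,"ay": 0,"az": 0,"jaw": 1},
    {"tx": 0,"ty": 0.1,"tz": 8.2,"ax": 0,"ay": 0,"az": 0,"jaw": 1},
    {"tx": 0,"ty": 0.1,"tz": 8.2,"ax": 0,"ay": 0,"az": 0,"jaw": 1},
    {"tx": 0,"ty": 0.1,"tz": 8.2,"ax": 0,"ay": 0,"az": 0,"jaw": 0.2},
    {"tx": 0,"ty": 0.1,"tz": 8.2,"ax": 0,"ay": 0,"az": 0,"jaw": 0.2},
    {"tx": 0,"ty": 0.1,"tz": 8.2,"ax": 0,"ay": 0,"az": 0,"jaw": 0.2},
    {"tx": 0,"ty": 0.1,"tz": 8.2,"ax": 0,"ay": 0,"az": 0,"jaw": 0.2},
    {"tx": 0,"ty": 0.1,"tz": 8.2,"ax": 0,"ay": 0,"az": 0,"jaw": 0.2},
    {"tx": 0,"ty": 0.1,"tz": 8.2,"ax": 0,"ay": 0,"az": 0,"jaw": 0.2},
  ],
  squeeze=40,
)

```text
t: 11.65
tool_pos: [0.4429, 0.2974, 0.0739]
tool_rot: [2.141, 2.299, 0.002]
ft_force: [-2.5, -1.3, 7.3]
width: 0.458
finger_force: 39.1
```

```bash
python3 - <<'E'
from h import *
s=bot.read_state();print(s['tool_pos'],s['tool_rot'],s['width'],delta([.579,-.241,.235]))
print(held(cam('side'),.4416,.2963,.01,.06))
E
```

```text
[0.44290037 0.2973742  0.07394949] [2.14095871e+00 2.29890777e+00 1.62644803e-03] 0.4580160157265529 [-54.66   9.76 -16.13]
(231, array([ 0.4414,  0.2962,  0.014 , -0.0029]), np.float64(0.0006), array([0.416, 0.282, 0.01 ]))
```

Call:
send_rows(
  commands=[
    {"tx": 0,"ty": 0,"tz": -2,"ax": 0,"ay": 0,"az": 0,"jaw": 0.2},
    {"tx": 0,"ty": 0,"tz": -6,"ax": 0,"ay": 0,"az": 0,"jaw": 0.2},
    {"tx": 0,"ty": 0,"tz": -11,"ax": 0,"ay": 0,"az": 0,"jaw": 0.2},
    {"tx": 0,"ty": 0,"tz": -16.1,"ax": 0,"ay": 0,"az": 0,"jaw": 0.2},
    {"tx": -4,"ty": 0.7,"tz": -16.1,"ax": 0,"ay": 0,"az": 0,"jaw": 0.2},
    {"tx": -8,"ty": 1.4,"tz": -16.1,"ax": 0,"ay": 0,"az": 0,"jaw": 0.2},
    {"tx": -12,"ty": 2.1,"tz": -16.1,"ax": 0,"ay": 0,"az": 0,"jaw": 0.2},
    {"tx": -16,"ty": 2.9,"tz": -16.1,"ax": 0,"ay": 0,"az": 0,"jaw": 0.2},
    {"tx": -20,"ty": 3.6,"tz": -16.1,"ax": 0,"ay": 0,"az": 0,"jaw": 0.2},
    {"tx": -24,"ty": 4.3,"tz": -16.1,"ax": 0,"ay": 0,"az": 0,"jaw": 0.2},
    {"tx": -28,"ty": 5,"tz": -16.1,"ax": 0,"ay": 0,"az": 0,"jaw": 0.2},
    {"tx": -32,"ty": 5.7,"tz": -16.1,"ax": 0,"ay": 0,"az": 0,"jaw": 0.2},
    {"tx": -36,"ty": 6.4,"tz": -16.1,"ax": 0,"ay": 0,"az": 0,"jaw": 0.2},
    {"tx": -40,"ty": 7.1,"tz": -16.1,"ax": 0,"ay": 0,"az": 0,"jaw": 0.2},
    {"tx": -44,"ty": 7.9,"tz": -16.1,"ax": 0,"ay": 0,"az": 0,"jaw": 0.2},
    {"tx": -48,"ty": 8.6,"tz": -16.1,"ax": 0,"ay": 0,"az": 0,"jaw": 0.2},
    {"tx": -52,"ty": 9.3,"tz": -16.1,"ax": 0,"ay": 0,"az": 0,"jaw": 0.2},
    {"tx": -54.6,"ty": 9.7,"tz": -16.1,"ax": 0,"ay": 0,"az": 0,"jaw": 0.2},
    {"tx": -54.6,"ty": 9.7,"tz": -16.1,"ax": 0,"ay": 0,"az": 0,"jaw": 0.2},
    {"tx": -54.6,"ty": 9.7,"tz": -16.1,"ax": 0,"ay": 0,"az": 0,"jaw": 0.2},
  ],
)

```text
t: 13.7
tool_pos: [0.5778, -0.2408, 0.2336]
tool_rot: [-2.142, -2.297, 0.0]
ft_force: [0.8, 0.6, -1.9]
width: 0.458
finger_force: 40.9
```

Call:
send_rows(
  commands=[
    {"tx": 0,"ty": 0,"tz": 0,"ax": 0,"ay": 0,"az": 0,"jaw": 0.2},
    {"tx": 0,"ty": 0,"tz": 0,"ax": 0,"ay": 0,"az": 0,"jaw": 0.2},
    {"tx": 0,"ty": 0,"tz": 0,"ax": 0,"ay": 0,"az": 0,"jaw": 0.2},
  ],
)

```text
t: 14.0
tool_pos: [0.5782, -0.2397, 0.2343]
tool_rot: [2.14, 2.3, 0.0]
ft_force: [0.0, -0.9, -2.3]
width: 0.459
finger_force: 40.9
```

```bash
python3 - <<'E'
from h import *
s=bot.read_state();p=s['tool_pos'];print(p,Ro.from_rotvec(s['tool_rot']).as_matrix().round(4),s['width'],delta([.579,-.241,.096]))
S=cam('side');print(held(S,p[0],p[1]-.001,p[2]-.075,p[2]-.025),held(S,p[0],p[1]-.001,p[2]-.067,p[2]-.03))
print(held(S,.575,-.188,.078,.108), cap(S,.575,-.189,.112,.13))
E
```

```text
[ 0.57819839 -0.23974483  0.23430742] [[-7.200e-02  9.974e-01  2.000e-04]
 [ 9.974e-01  7.200e-02 -1.000e-04]
 [-1.000e-04  2.000e-04 -1.000e+00]] 0.4594294109151455 [-0.13  0.07 13.83]
(189, array([ 0.5766, -0.2402,  0.016 , -0.0218]), np.float64(0.0012), array([ 0.555, -0.249,  0.163])) (154, array([ 0.5763, -0.2398,  0.0384, -0.0444]), np.float64(0.0013), array([ 0.555, -0.249,  0.168]))
(64, array([ 0.5755, -0.1893, -0.0052, -0.0006]), np.float64(0.0013), array([ 0.554, -0.198,  0.079])) (81, array([ 0.5723, -0.185 ,  0.1185]), array([ 0.5734, -0.1884]), 0.0188)
```

Call:
send_rows(
  commands=[
    {"tx": -0.05,"ty": 0.1,"tz": 2,"ax": 0,"ay": 0,"az": 0,"jaw": 0.2},
    {"tx": -0.05,"ty": 0.1,"tz": 5,"ax": 0,"ay": 0,"az": 0,"jaw": 0.2},
    {"tx": -0.05,"ty": 0.1,"tz": 7,"ax": 0,"ay": 0,"az": 0,"jaw": 0.2},
    {"tx": -0.05,"ty": 0.1,"tz": 8,"ax": 0,"ay": 0,"az": 0,"jaw": 0.2},
    {"tx": -0.05,"ty": 0.1,"tz": 8.7,"ax": 0,"ay": 0,"az": 0,"jaw": 0.2},
    {"tx": -0.05,"ty": 0.1,"tz": 9.2,"ax": 0,"ay": 0,"az": 0,"jaw": 0.2},
    {"tx": -0.05,"ty": 0.1,"tz": 9.7,"ax": 0,"ay": 0,"az": 0,"jaw": 0.2},
    {"tx": -0.05,"ty": 0.1,"tz": 10.2,"ax": 0,"ay": 0,"az": 0,"jaw": 0.2},
    {"tx": -0.05,"ty": 0.1,"tz": 10.2,"ax": 0,"ay": 0,"az": 0,"jaw": 0.2},
  ],
)

```text
t: 14.95
tool_pos: [0.579, -0.241, 0.1317]
tool_rot: [-2.141, -2.299, 0.0]
ft_force: [-0.5, 0.6, -1.5]
width: 0.461
finger_force: 40.9
```

Call:
send_rows(
  commands=[
    {"tx": 0.05,"ty": 0,"tz": 0.6,"ax": 0,"ay": 0,"az": 0,"jaw": 0.2},
    {"tx": 0.05,"ty": 0,"tz": 1.3,"ax": 0,"ay": 0,"az": 0,"jaw": 0.2},
    {"tx": 0.05,"ty": 0,"tz": 2,"ax": 0,"ay": 0,"az": 0,"jaw": 0.2},
    {"tx": 0.05,"ty": 0,"tz": 2.7,"ax": 0,"ay": 0,"az": 0,"jaw": 0.2},
    {"tx": 0.05,"ty": 0,"tz": 3.1,"ax": 0,"ay": 0,"az": 0,"jaw": 0.2},
    {"tx": 0.05,"ty": 0,"tz": 3.4,"ax": 0,"ay": 0,"az": 0,"jaw": 0.2},
    {"tx": 0.05,"ty": 0,"tz": 3.5,"ax": 0,"ay": 0,"az": 0,"jaw": 0.2},
    {"tx": 0.05,"ty": 0,"tz": 3.5,"ax": 0,"ay": 0,"az": 0,"jaw": 0.2},
  ],
)

```text
t: 15.75
tool_pos: [0.5792, -0.2406, 0.0972]
tool_rot: [2.141, 2.299, 0.0]
ft_force: [-0.0, 0.1, -1.7]
width: 0.458
finger_force: 41.1
```

Call:
send_rows(
  commands=[
    {"tx": 0,"ty": 0,"tz": 0.1,"ax": 0,"ay": 0,"az": 0,"jaw": 0.2},
    {"tx": 0,"ty": 0,"tz": 0.15,"ax": 0,"ay": 0,"az": 0,"jaw": 0.2},
    {"tx": 0,"ty": 0,"tz": 0.15,"ax": 0,"ay": 0,"az": 0,"jaw": 0.2},
  ],
)

```text
t: 16.05
tool_pos: [0.5793, -0.2409, 0.097]
tool_rot: [2.14, 2.298, -0.0]
ft_force: [-4.6, 2.0, 11.7]
width: 0.454
finger_force: 42.4
```

Call:
send_rows(
  commands=[
    {"tx": 0,"ty": 0,"tz": 0.1,"ax": 0,"ay": 0,"az": 0,"jaw": 0.6},
    {"tx": 0,"ty": 0,"tz": 0.1,"ax": 0,"ay": 0,"az": 0,"jaw": 0.9},
    {"tx": 0,"ty": 0,"tz": 0.1,"ax": 0,"ay": 0,"az": 0,"jaw": 0.9},
    {"tx": 0,"ty": 0,"tz": 0.1,"ax": 0,"ay": 0,"az": 0,"jaw": 0.9},
    {"tx": 0,"ty": 0,"tz": 0.1,"ax": 0,"ay": 0,"az": 0,"jaw": 0.9},
    {"tx": 0,"ty": 0,"tz": -2,"ax": 0,"ay": 0,"az": 0,"jaw": 0.9},
    {"tx": 0,"ty": 0,"tz": -5,"ax": 0,"ay": 0,"az": 0,"jaw": 1},
    {"tx": 0,"ty": 0,"tz": -9,"ax": 0,"ay": 0,"az": 0,"jaw": 1},
    {"tx": 0,"ty": 0,"tz": -12,"ax": 0,"ay": 0,"az": 0,"jaw": 1},
    {"tx": 0,"ty": 0,"tz": -12,"ax": 0,"ay": 0,"az": 0,"jaw": 1},
    {"tx": 0,"ty": 0,"tz": -12,"ax": 0,"ay": 0,"az": 0,"jaw": 1},
    {"tx": 0,"ty": 0,"tz": -12,"ax": 0,"ay": 0,"az": 0,"jaw": 1},
  ],
)

```text
t: 17.25
tool_pos: [0.5786, -0.2403, 0.2143]
tool_rot: [-2.14, -2.297, 0.001]
ft_force: [-0.5, -0.2, 0.5]
width: 1.001
finger_force: 0.0
```

```bash
python3 - <<'E'
from h import *
s=bot.read_state();print(s['tool_pos'],s['qpos'].round(3),Ro.from_rotvec(s['tool_rot']).as_matrix().round(3))
S=cam('side');T=cam('top')
for x,y in((.5752,-.1888),(.579,-.2413)): print('side',held(S,x,y,.078,.108),'top',cap(T,x,y,.112,.13))
print(delta([.483,-.222,.216]))
o=np.hstack([cv2.resize(S['c'][120:230,320:450],(400,338)),cv2.resize(T['c'][170:280,330:460],(400,338))]);cv2.imwrite('pics/placed.png',o)
E
```

```text
[ 0.57856794 -0.24027041  0.21425025] [-0.51   0.506  0.081  1.147  0.     0.99 ] [[-0.071  0.997 -0.002]
 [ 0.997  0.071  0.001]
 [ 0.001 -0.002 -1.   ]]
side (71, array([ 0.5758, -0.1885, -0.0251, -0.0644]), np.float64(0.0011), array([ 0.554, -0.196,  0.078])) top (142, array([ 0.5741, -0.1876,  0.119 ]), array([ 0.5757, -0.1877]), 0.0195)
side (71, array([ 0.5784, -0.2412, -0.016 , -0.0606]), np.float64(0.0011), array([ 0.556, -0.253,  0.078])) top (138, array([ 0.5774, -0.239 ,  0.1193]), array([ 0.577, -0.239]), 0.0187)
[ 2.5  -9.4  -0.17]
```

View pics/placed.png

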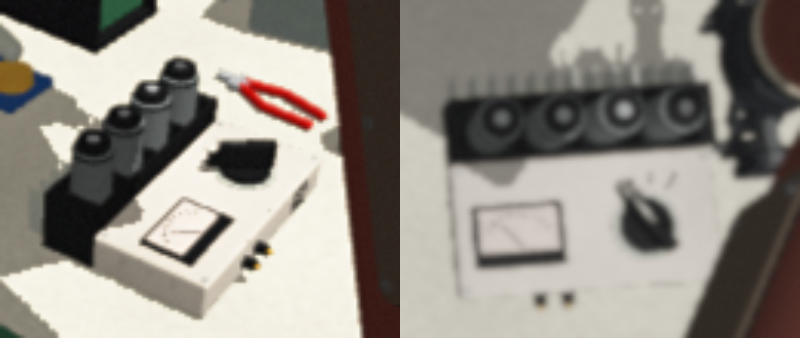

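All four bays are filled and the packs stand upright at equal height. In the left crop they are at (93,150), (123,120), (152,100) and (180,70); in the right crop they form a level row. The dial is still home. Now I'll move over the dial and turn the jaw to the bar's direction.

Call:
send_rows(
  commands=[
    {"tx": 1,"ty": -3,"tz": 0,"ax": 0,"ay": 0,"az": -0.14,"jaw": 1},
    {"tx": 2,"ty": -7,"tz": 0,"ax": 0,"ay": 0,"az": -0.28,"jaw": 1},
    {"tx": 2.5,"ty": -9.4,"tz": 0,"ax": 0,"ay": 0,"az": -0.42,"jaw": 1},
    {"tx": 2.5,"ty": -9.4,"tz": 0,"ax": 0,"ay": 0,"az": -0.56,"jaw": 1},
    {"tx": 2.5,"ty": -9.4,"tz": 0,"ax": 0,"ay": 0,"az": -0.7,"jaw": 1},
    {"tx": 2.5,"ty": -9.4,"tz": 0,"ax": 0,"ay": 0,"az": -0.84,"jaw": 1},
    {"tx": 2.5,"ty": -9.4,"tz": 0,"ax": 0,"ay": 0,"az": -0.98,"jaw": 1},
    {"tx": 2.5,"ty": -9.4,"tz": 0,"ax": 0,"ay": 0,"az": -1.12,"jaw": 1},
    {"tx": 2.5,"ty": -9.4,"tz": 0,"ax": 0,"ay": 0,"az": -1.26,"jaw": 1},
    {"tx": 2.5,"ty": -9.4,"tz": 0,"ax": 0,"ay": 0,"az": -1.4,"jaw": 1},
    {"tx": 2.5,"ty": -9.4,"tz": 0,"ax": 0,"ay": 0,"az": -1.54,"jaw": 1},
    {"tx": 2.5,"ty": -9.4,"tz": 0,"ax": 0,"ay": 0,"az": -1.68,"jaw": 1},
    {"tx": 2.5,"ty": -9.4,"tz": 0,"ax": 0,"ay": 0,"az": -1.82,"jaw": 1},
    {"tx": 2.5,"ty": -9.4,"tz": 0,"ax": 0,"ay": 0,"az": -1.96,"jaw": 1},
    {"tx": 2.5,"ty": -9.4,"tz": 0,"ax": 0,"ay": 0,"az": -2.1,"jaw": 1},
    {"tx": 2.5,"ty": -9.4,"tz": 0,"ax": 0,"ay": 0,"az": -2.17,"jaw": 0.6},
    {"tx": 2.5,"ty": -9.4,"tz": 0,"ax": 0,"ay": 0,"az": -2.17,"jaw": 0.6},
    {"tx": 2.5,"ty": -9.4,"tz": 0,"ax": 0,"ay": 0,"az": -2.17,"jaw": 0.6},
    {"tx": 2.5,"ty": -9.4,"tz": 0,"ax": 0,"ay": 0,"az": -2.17,"jaw": 0.6},
  ],
)

```text
t: 19.25
tool_pos: [0.4835, -0.2222, 0.2152]
tool_rot: [1.03, -2.967, -0.001]
ft_force: [-0.8, -0.6, -0.6]
width: 0.6
finger_force: 0.0
```

```bash
python3 - <<'E'
from h import *
s=bot.read_state();R=Ro.from_rotvec(s['tool_rot']).as_matrix();print(s['tool_pos'],s['qpos'].round(3),'yaw y',np.arctan2(R[1,1],R[0,1]),R[:,2].round(4))
print(delta([.483,-.222,.077]))
W=world(cam('top'));k=(np.hypot(W[...,0]-.483,W[...,1]+.222)<.045)&(W[...,2]>.074)&(W[...,2]<.088)
if k.sum()>5: print(k.sum(),cv2.minAreaRect(W[k][:,:2].astype(np.float32)))
W=world(cam('wrist'));k=(np.hypot(W[...,0]-.483,W[...,1]+.222)<.045)&(W[...,2]>.074)&(W[...,2]<.088)
if k.sum()>5: print('wrist',k.sum(),cv2.minAreaRect(W[k][:,:2].astype(np.float32)))
E
```

```text
[ 0.48347064 -0.22219438  0.21519831] [-0.568  0.327 -0.197  1.048 -0.    -1.237] yaw y 2.239257966903961 [-5.e-04  3.e-04 -1.e+00]
[ 0.02  0.04 13.82]
70 ((0.49037933349609375, -0.21443229913711548), (0.03608254715800285, 0.013882311061024666), 40.654014587402344)
wrist 893 ((0.48284268379211426, -0.22230374813079834), (0.056312840431928635, 0.012989023700356483), 38.54777526855469)
```

Call:
send_rows(
  commands=[
    {"tx": 0,"ty": 0.05,"tz": 4,"ax": 0,"ay": 0,"az": 0,"jaw": 0.6},
    {"tx": 0,"ty": 0.05,"tz": 8,"ax": 0,"ay": 0,"az": 0,"jaw": 0.6},
    {"tx": 0,"ty": 0.05,"tz": 11,"ax": 0,"ay": 0,"az": 0,"jaw": 0.6},
    {"tx": 0,"ty": 0.05,"tz": 13,"ax": 0,"ay": 0,"az": 0,"jaw": 0.6},
    {"tx": 0,"ty": 0.05,"tz": 13.8,"ax": 0,"ay": 0,"az": 0,"jaw": 0.6},
    {"tx": 0,"ty": 0.05,"tz": 13.8,"ax": 0,"ay": 0,"az": 0,"jaw": 0.6},
    {"tx": 0,"ty": 0.05,"tz": 13.8,"ax": 0,"ay": 0,"az": 0,"jaw": 0.6},
    {"tx": 0,"ty": 0.05,"tz": 13.8,"ax": 0,"ay": 0,"az": 0,"jaw": 0.05},
    {"tx": 0,"ty": 0.05,"tz": 13.8,"ax": 0,"ay": 0,"az": 0,"jaw": 0.05},
    {"tx": 0,"ty": 0.05,"tz": 13.8,"ax": 0,"ay": 0,"az": 0,"jaw": 0.05},
    {"tx": 0,"ty": 0.05,"tz": 13.8,"ax": 0,"ay": 0,"az": 0,"jaw": 0.05},
    {"tx": 0,"ty": 0.05,"tz": 13.8,"ax": 0,"ay": 0,"az": 0,"jaw": 0.05},
    {"tx": 0,"ty": 0.05,"tz": 13.8,"ax": 0,"ay": 0,"az": 0,"jaw": 0.05},
    {"tx": 0,"ty": 0.05,"tz": 13.8,"ax": 0,"ay": 0,"az": 0,"jaw": 0.05},
  ],
  squeeze=60,
)

```text
t: 20.75
tool_pos: [0.4835, -0.2219, 0.0785]
tool_rot: [-1.033, 2.966, -0.001]
ft_force: [-2.4, 2.4, 8.1]
width: 0.132
finger_force: 58.8
```

Call:
send_rows(
  commands=[
    {"tx": 0,"ty": 0,"tz": 0,"ax": 0,"ay": 0,"az": 0.1,"jaw": 0.05},
    {"tx": 0,"ty": 0,"tz": 0,"ax": 0,"ay": 0,"az": 0.2,"jaw": 0.05},
    {"tx": 0,"ty": 0,"tz": 0,"ax": 0,"ay": 0,"az": 0.3,"jaw": 0.05},
    {"tx": 0,"ty": 0,"tz": 0,"ax": 0,"ay": 0,"az": 0.4,"jaw": 0.05},
    {"tx": 0,"ty": 0,"tz": 0,"ax": 0,"ay": 0,"az": 0.5,"jaw": 0.05},
    {"tx": 0,"ty": 0,"tz": 0,"ax": 0,"ay": 0,"az": 0.6,"jaw": 0.05},
    {"tx": 0,"ty": 0,"tz": 0,"ax": 0,"ay": 0,"az": 0.7,"jaw": 0.05},
    {"tx": 0,"ty": 0,"tz": 0,"ax": 0,"ay": 0,"az": 0.8,"jaw": 0.05},
    {"tx": 0,"ty": 0,"tz": 0,"ax": 0,"ay": 0,"az": 0.9,"jaw": 0.05},
    {"tx": 0,"ty": 0,"tz": 0,"ax": 0,"ay": 0,"az": 1,"jaw": 0.05},
    {"tx": 0,"ty": 0,"tz": 0,"ax": 0,"ay": 0,"az": 1.1,"jaw": 0.05},
    {"tx": 0,"ty": 0,"tz": 0,"ax": 0,"ay": 0,"az": 1.17,"jaw": 0.05},
    {"tx": 0,"ty": 0,"tz": 0,"ax": 0,"ay": 0,"az": 1.22,"jaw": 0.05},
    {"tx": 0,"ty": 0,"tz": 0,"ax": 0,"ay": 0,"az": 1.22,"jaw": 0.05},
    {"tx": 0,"ty": 0,"tz": 0,"ax": 0,"ay": 0,"az": 1.22,"jaw": 0.05},
    {"tx": 0,"ty": 0,"tz": 0,"ax": 0,"ay": 0,"az": 1.22,"jaw": 0.05},
    {"tx": 0,"ty": 0,"tz": 0,"ax": 0,"ay": 0,"az": 1.22,"jaw": 0.05},
    {"tx": 0,"ty": 0,"tz": 0,"ax": 0,"ay": 0,"az": 1.22,"jaw": 0.05},
  ],
)

```text
t: 22.55
tool_pos: [0.4836, -0.224, 0.0785]
tool_rot: [0.853, 3.022, -0.006]
ft_force: [-2.8, -7.7, 4.3]
width: 0.138
finger_force: 58.6
```

```bash
python3 - <<'E'
from h import *
s=bot.read_state();R=Ro.from_rotvec(s['tool_rot']).as_matrix();print(s['tool_pos'],'turned',2.243-np.arctan2(R[1,1],R[0,1]),s['width'],s['finger_force'],s['moment'],s['ft_force'],s['joint_velocities'].round(3))
w=cam('wrist');S=cam('side');T=cam('top')
for n,C in(('w',w),('t',T),('s',S)):
    W=world(C);d=np.hypot(W[...,0]-.483,W[...,1]+.222)
    k=(d<.045)&(d>.022)&(W[...,2]>.056)&(W[...,2]<.084)
    P=W[k]; print(n,k.sum(), np.round(np.degrees(np.arctan2(P[:,1]+.222,P[:,0]-.483)),0)[::max(1,len(P)//12)])
o=np.zeros((560,800,3),np.uint8);o[:400,:640]=w['c'];o=o[:400]
c=cv2.resize(S['c'][120:230,320:450],(400,338));c2=cv2.resize(w['c'][60:400,120:520],(398,338))
cv2.imwrite('pics/final.png',np.hstack([c,c2]))
E
```

```text
[ 0.48363879 -0.22396999  0.07853249] turned 1.2225689671860047 0.138400939416784 58.57236385345459 [-1.62697258  0.69216138  0.33243348] [-2.83809626 -7.65358568  4.30377482] [-0.     0.001 -0.001 -0.001 -0.001  0.001]
w 1017 [159. 148. 166. 159. 158. 159. 162. 138. 144. -48. -33. -23. -34.]
t 19 [135. 135. 138. 144. 136. 137. 138. 142. 148. 154. 144. 145. 146. 150.
 155. 162. 155. 155. 158.]
s 35 [-30. 141. 157. 138. 149. 163. 141. 157. 141. 153. 139. 150. 137. 150.
 137. 147. 136. 148.]
```

View pics/final.png

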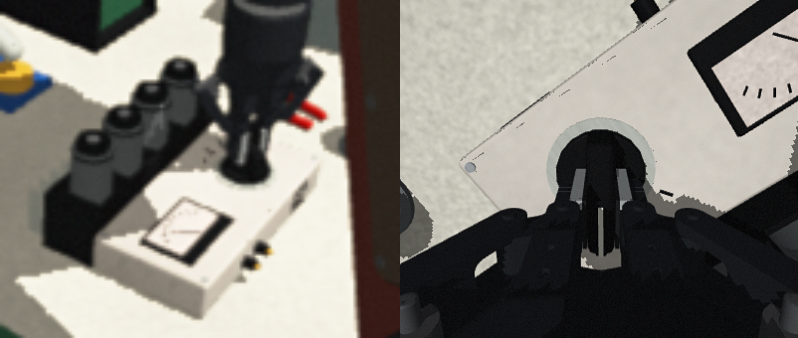

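The left crop shows the fingers holding the dial, with all four packs still seated. The right crop shows the bar's white line, (600,210) to (600,255), parallel to the pads. So the dial has turned with the tool to about 1.22 rad, and the 0.33 N m moment fits the third click.

```bash
python3 -c "
from plant import bot
print(bot.job_done())"
```

```text
the job is handed in; nothing more can be done
None
```

I handed the job in with both packs upright and released in the two empty bays and the dial held by the fingers at the third click (tool turned about 1.22 rad, judged from the images and wrist moment); the hand-in returned no verdict.

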